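# Count two samples into their pots through a fixed funnel

### The arm

A 6-joint arm with a two-finger parallel gripper is mounted at the origin on the work surface. World frame = base frame: x ahead of the robot, y to its left, z up, the work surface at z = 0. Lengths are in m, angles in rad, forces in N, time in s.
With the tool pointing down it reaches from about 0.325 to 0.9 m from the base axis. Payload 6.1 kg.
Tool frame: the origin (TCP) lies at the very end of the fingers, on their centre line; the grasp point (between the pads) lies 19 mm behind it; z points along the fingers, y is the line along which they close (so a half turn about z gives the same grasp; the last joint's range is limited). The gripper opens to 85 mm and grips with 20 to 120 N. Pads are 22 mm wide; open, the fingers measure 114 mm over their backs; the gripper's body (76 mm by 85 mm) begins 54 mm behind the grasp point. The pads swing forward as they close: fully open they stand 13 mm farther back than shut.
Start: joints at [0.998, 0.22, 1.526, -0, 1.395, -0.126], TCP at [0.27, 0.564, 0.231] pointing down, gripper open.
Joint ranges: [-2.98, 2.98], [-0.91, 2.08], [0.09, 2.57], [-1.24, 4.39], [0.2, 2.65], [-2.68, 2.68]. Speed limits (rad/s): [2.57, 2.57, 3.01, 3.14, 3.14, 3.14].

### API

Orientations are given as a rotation vector (axis times angle).
In Python, from cell import robot, imaging gives the robot as it stands. The module is installed in compiled form; this text tells all that it offers.
- The arm moves only by the tool step_arm, never from a script. Its argument "deltas" is a list of rows, each a list of 3 entries, a list of its own where there are three numbers: the shift along the tool's x, y, z in mm, then the turn about the tool's z in rad, then the closure, from -1 (fully open) to 1 (shut). A call has 1 to 12 rows; each row is the pose to reach, as a shift and turn from the pose commanded when the call began, along the tool's axes at that moment; what a row does not reach only later rows make up. A row lasts 1/8 s, in which the tool goes at most 62.5 mm and 10.7 degrees, less where a joint would pass 70% of its speed; a pose out of reach is approached as far as the arm can. A call with a gripper value outside its range is refused whole. The fingers move at their own pace and stop on an object; "squeeze" is the grip in N (left out, the last holds). Time passes only in rows, so rows that repeat a pose let the fingers close. It gives the time, the measured TCP pose, the force, the opening and the grip force at its end, in the units of the state.
- robot.sense(): the state, without advancing time (a new reading comes with each control period).
- imaging.read_camera(name): name is "scene" or "top"; returns the picture (384x512x3 uint8, blue, green, red); there is no depth.
- imaging.camera_info(name): a dict with "fx", "fy", "cx", "cy" (pixels), "world_from_camera" (4x4, takes a point from camera to world coordinates). Camera axes: x right, y up, looking along -z (the intrinsics and any distortion apply to the point x, -y, -z); pixel columns grow to the right and rows downward; lengths in m; the calibration is good to about 2 mm. A picture is of the moment at which its call begins. camera_info takes no time and is no camera call.
- robot.sign_off(): hands the job in; it is judged then, once.
The state is a dict: "t": time; "qpos": joint angles; "joint_vel": joint speeds; "tau": joint torques, N m; "ee_pos": TCP position; "tool_rot": TCP orientation; "force": force on the tool from outside, world axes, zero at the start; "moment": the same for the moment, N m; "gripper_width": finger opening in m; "finger_force": force on a finger pad.
Only numpy, scipy, OpenCV 4.12 (cv2) and the standard library are available. Lean on these libraries where they do the work, as an engineer would, in place of code of your own. Each camera call takes 0.05 s, during which the arm holds its last target. There are 200 camera calls.

### The job

Slide the carrier by its upright black handle until the round steel pot is centred under the fixed counting funnel, then pick up the slim capped vial and drop it through the funnel into that pot. Next slide the carrier until the square steel pot is centred under the funnel and drop the squat jar through the funnel into that one. Leave the carrier standing there, and leave the dropper bottle and the stoppered bottle beside the samples standing where they are.

Things in the scene. Friction and masses are not known exactly. Their poses are not given: they have to be found in the camera images.
- funnel_mid (a point): Centre of the fixed white counting funnel, 146 mm above the bench: an open ring with vertical axis, 134 to 158 mm above the bench, clear bore 72 mm in its lower 10 mm, flaring to a 100 mm mouth (108 mm outside) on top. A 24 mm wide bar, no higher than the funnel, carries it from a column behind it.
- round_pot (a point): Centre of the inner floor of the round open steel pot fixed on the carrier, 41 mm above the bench. The pot has inner diameter 72 mm at the floor and 78 mm at the rim, walls 4 mm, rim 122 mm above the bench (12 mm below the funnel).
- square_pot (a point): Centre of the inner floor of the square open steel pot fixed on the carrier. The pot is 84 mm square outside, 76 mm inside, rim 122 mm above the bench. In the carrier's axes it stands 60 mm nearer the robot (-x) and 110 mm to the right (-y) of the round pot.
- handle_grip (a point): Grip point on the carrier's handle, an upright black round post 22 mm in diameter at the carrier's front, 150 mm in front (-x) of the carrier's middle. This point is on the post's axis, 88 mm above the bench; the post's top is at 102 mm, its foot at 37 mm on the carrier plate.
- carrier (a joint): Position of the carrier along the stage's x slide (away from the robot), m, 0 to 0.09. About 2 N of friction; it stays where it is left. The round pot is under the funnel at 0.015, the square pot at 0.075.
- saddle (a joint): Position of the saddle, which bears the carrier, along the stage's y slide (to the left), m, 0 to 0.17; 2 N of friction. The round pot is under the funnel at 0.030, the square pot at 0.140.
- stage: Fixed base of the x-y stage on the bench; origin on the bench straight below the funnel's centre. Its x axis is the carrier's slide direction, its y axis the saddle's. Base plate from -100 to 170 mm in x and 195 mm to each side in y. The funnel's column stands at x = 142 mm; the display box on it reaches 167 mm above the bench.
- vial: Slim capped white vial, 25 mm in diameter, 75 mm tall, with black cap, standing upright on the metal sheet. Origin at the centre of its underside, z up its axis. About 40 g.
- vial_mid (a point): Middle of the vial, 37.5 mm above its underside.
- jar: Squat capped plastic jar, 47 mm in diameter, 60 mm tall, standing upright on the metal sheet. Origin at the centre of its underside, z up its axis. About 70 g.
- jar_mid (a point): Middle of the jar, 30 mm above its underside.
- sheet: Flat green enamelled metal sheet 220 x 220 x 6 mm fixed on the bench, on which vial, jar, dropper bottle and stoppered bottle stand (upper face 6 mm above the bench). Origin at the centre of its underside.
- dropper: Bystander: amber dropper bottle, 36 mm in diameter, 112 mm tall, on the sheet; origin at the centre of its underside.
- stoppered: Bystander: clear stoppered bottle, 44 mm in diameter, 104 mm tall, on the sheet; origin at the centre of its underside.
Mind the look-alikes: they are no part of the job. Leave any red look-alike of the vial alone.

How it is judged:
By the outcome, as a careful person would: the job done as asked, in the order asked, and still so for the second after the job is handed in, with the robot touching nothing.
It also fails if it takes over 72 s, if anything falls off the work surface, if the arm or the gripper's body presses on something with over 40 N, if the wrist force passes 120 N, or if a joint passes its speed limit or range.

## Working session

There is one attempt and no reset: what is moved stays moved. The work goes in short steps, Python scripts to look and compute and a tool call to move; the robot and the scene stay as the last step left them, time stands still between calls to the robot, and variables do not carry over. Pictures are saved under pics/ and viewed, at most 10 in all, crops included, and the job is handed in when it is done.

Besides the shell and the picture viewer there is one more tool, called after "Call:" as name([rows], argument=value, ...), one row to a line, values as JSON. step_arm: Moves the arm, as the interface text tells. Its arguments: {"type":"object","properties":{"deltas":{"type":"array"},"squeeze":{"type":"number"}},"required":["deltas"]}

```bash
mkdir -p pics; python3 - <<'E'
from cell import robot, imaging
import cv2,numpy as np
np.set_printoptions(precision=4,suppress=True)
for n in("scene","top"):
    cv2.imwrite(f"pics/{n}0.png",imaging.read_camera(n)); print(n,imaging.camera_info(n))
print(robot.sense())
E
```

```text
scene {'fx': 473.8218111061983, 'fy': 473.8218111061983, 'cx': 247.37055305497265, 'cy': 191.0919706338641, 'world_from_camera': array([[-0.5591, -0.6693,  0.4893,  1.0805],
       [ 0.8291, -0.4494,  0.3327,  0.3908],
       [-0.0028,  0.5916,  0.8062,  0.9783],
       [ 0.    ,  0.    ,  0.    ,  1.    ]])}
top {'fx': 387.94863759340495, 'fy': 387.94863759340495, 'cx': 255.66388937753513, 'cy': 193.48904981367596, 'world_from_camera': array([[-0.0096,  0.9965, -0.0834,  0.4477],
       [-1.    , -0.0096, -0.0001,  0.0555],
       [-0.0009,  0.0834,  0.9965,  1.176 ],
       [ 0.    ,  0.    ,  0.    ,  1.    ]])}
{'t': 0.1, 'qpos': array([ 0.9979,  0.2211,  1.5275,  0.    ,  1.3947, -0.1261]), 'joint_vel': array([-0.0003, -0.    , -0.0028, -0.0003,  0.0009,  0.0002]), 'tau': array([  0.0019, -49.8251, -39.0545,  -0.0003,   0.0057,  -0.    ]), 'ee_pos': array([0.2698, 0.5632, 0.2303]), 'tool_rot': array([-0.6959, -3.0629,  0.0026]), 'force': array([0.6444, 0.9742, 0.7747]), 'moment': array([-0.0156,  0.0704, -0.0399]), 'finger_force': 0.0, 'gripper_width': 0.0850766115369112}
```

View pics/scene0.png

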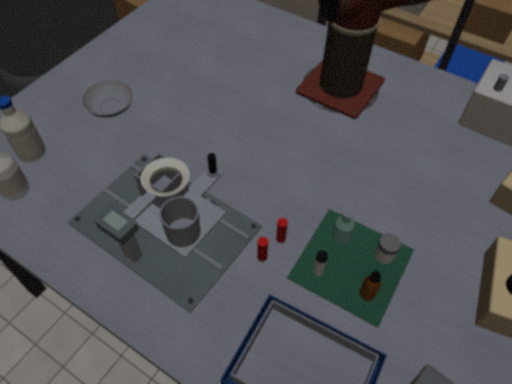

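View pics/top0.png

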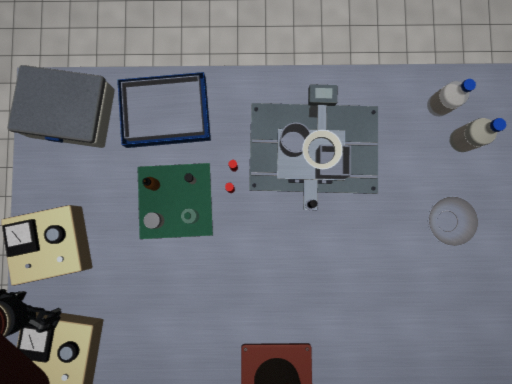

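Top view shows the funnel (322,149), round pot (295,140), handle top (312,204), and on the sheet the stoppered bottle (189,215), jar (152,220) and dropper (151,183). Candidates for the vial: the black-capped white one at top (189,178) / scene (320,263), or the red look-alikes at top (233,165) and (230,188). By the description I choose the black-capped white one. Next: one close crop and measurements.

```bash
cat > h.py <<'E'
import numpy as np,cv2
from cell import robot,imaging
np.set_printoptions(precision=4,suppress=True)
def ray(n,u,v):
    c=imaging.camera_info(n);T=c["world_from_camera"]
    d=np.array([(u-c["cx"])/c["fx"],-(v-c["cy"])/c["fy"],-1])
    return T[:3,3],T[:3,:3]@d
def plane(n,u,v,z):
    o,d=ray(n,u,v); return (o+d*(z-o[2])/d[2])[:2]
def proj(n,p):
    c=imaging.camera_info(n);T=c["world_from_camera"]
    q=T[:3,:3].T@(np.asarray(p)-T[:3,3]);return np.array([c["cx"]+c["fx"]*q[0]/-q[2],c["cy"]+c["fy"]*q[1]/q[2]])
def blobs(n,im,lo,hi,box,z,amin=15,k=4):
    x0,y0,x1,y1=box
    c=cv2.resize(im[y0:y1,x0:x1],None,fx=k,fy=k,interpolation=cv2.INTER_CUBIC)
    m=cv2.inRange(cv2.cvtColor(c,cv2.COLOR_BGR2HSV),lo,hi)
    for q in cv2.findContours(m,cv2.RETR_EXTERNAL,cv2.CHAIN_APPROX_NONE)[0]:
        a=cv2.contourArea(q)/k/k
        if a<amin: continue
        (u,v),r=cv2.minEnclosingCircle(q); M=cv2.moments(q)
        cu,cv_=M['m10']/M['m00'],M['m01']/M['m00']
        f=lambda u,v:np.array([(u+.5)/k-.5+x0,(v+.5)/k-.5+y0])
        print(n,"area",round(a,1),"circ",f(u,v),round(r/k,2),"cent",f(cu,cv_),"xy",plane(n,*f(u,v),z),plane(n,*f(cu,cv_),z))
E
python3 - <<'E'
from h import *
t=cv2.imread("pics/top0.png");s=cv2.imread("pics/scene0.png")
a=cv2.resize(t[155:245,130:245],(790,600),interpolation=cv2.INTER_CUBIC)[:, :]
a=cv2.resize(t[155:245,130:245],None,fx=3.4,fy=3.4,interpolation=cv2.INTER_CUBIC)
b=cv2.resize(s[200:320,280:420],None,fx=2.8,fy=2.8,interpolation=cv2.INTER_CUBIC)[:306,:391]
c=cv2.resize(t[95:215,245:385],None,fx=2.79,fy=2.79,interpolation=cv2.INTER_CUBIC)[:,:391]
d=cv2.resize(s[145:255,120:260],None,fx=2.79,fy=2.6,interpolation=cv2.INTER_CUBIC)[:,:391]
W=np.zeros((600,790,3),np.uint8)
W[:300,:391]=a[:300,:391];W[:300,395:395+b.shape[1]]=b[:300]
W[300:600,:c.shape[1]]=c[:300];W[300:300+d.shape[0],395:395+d.shape[1]]=d[:300]
cv2.imwrite("pics/crop1.png",np.clip(W*1.5,0,255).astype(np.uint8))
print("funnel top");blobs("top",t,(10,5,150),(40,90,255),(295,125,350,175),.158)
print("funnel sc");blobs("scene",s,(10,5,150),(40,90,255),(130,150,195,205),.158)
print("handle");blobs("top",t,(0,0,0),(180,255,40),(300,192,325,212),.102,8)
print("vialcap");blobs("top",t,(0,0,0),(180,255,45),(178,168,200,190),.081,8)
print("dropper");blobs("top",t,(0,60,0),(22,255,110),(138,172,165,195),.1,8)
print("jar");blobs("top",t,(0,0,80),(180,70,255),(139,206,166,233),.066)
print("sheet");blobs("top",t,(60,80,20),(95,255,120),(130,155,220,245),.006,300)
for n,i in(("top",t),("scene",s)):
    print(n,"base?")
print("vial px",t[176:181,186:193].tolist()[2], "jar",t[220,146:158].tolist())
E
```

```text
funnel top
top area 1100.4 circ [322.0073 148.9791] 19.18 cent [321.9774 149.0278] xy [ 0.6499 -0.1219] [ 0.6497 -0.1218]
funnel sc
handle
top area 44.5 circ [311.75  203.625] 4.49 cent [311.7776 203.7545] xy [ 0.5078 -0.0996] [ 0.5075 -0.0997]
vialcap
top area 56.7 circ [188.8339 177.2655] 4.6 cent [188.6997 177.4854] xy [0.5874 0.2451] [0.5868 0.2455]
dropper
top area 112.6 circ [151.6254 183.2752] 7.62 cent [152.5385 183.7537] xy [0.5691 0.3456] [0.5677 0.343 ]
jar
top area 209.1 circ [150.9936 219.9828] 8.44 cent [151.0073 220.0025] xy [0.4675 0.3552] [0.4674 0.3551]
sheet
top area 5145.2 circ [174.25 200.5 ] 50.8 cent [174.4957 200.7359] xy [0.5267 0.3018] [0.5259 0.3011]
top base?
scene base?
vial px [[38, 36, 36], [35, 34, 36], [38, 38, 38], [37, 36, 38], [38, 36, 37], [35, 34, 35], [21, 22, 22]] jar [[126, 122, 122], [126, 122, 122], [127, 123, 122], [127, 121, 123], [128, 124, 124], [128, 124, 124], [128, 125, 125], [129, 125, 124], [130, 126, 126], [129, 125, 125], [130, 126, 126], [130, 127, 127]]
```

View pics/crop1.png

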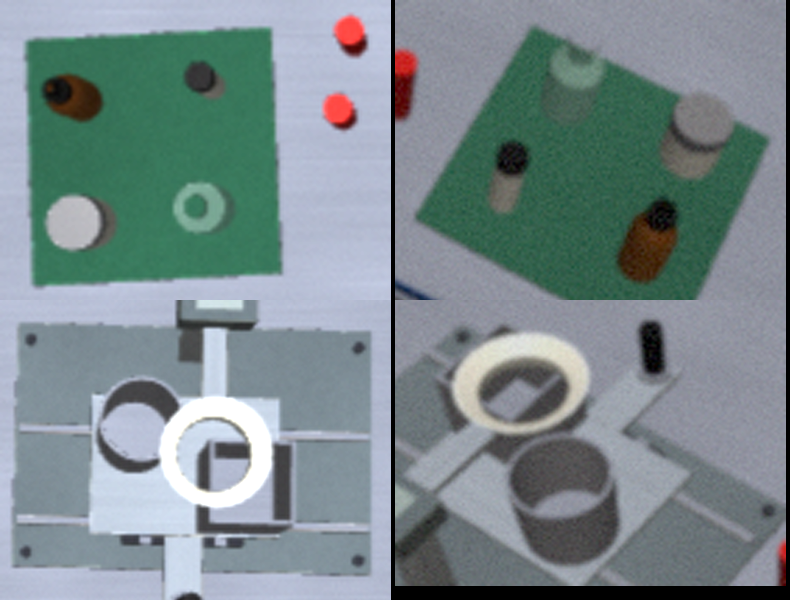

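The crop confirms it: the vial has a black cap over a white body (top 189,178), while the red ones are elsewhere. The stage is slightly rotated, so next I measure its yaw and refine with both views.

```bash
python3 - <<'E'
from h import *
t=cv2.imread("pics/top0.png");s=cv2.imread("pics/scene0.png")
print(t[120,260],t[170,260],t[80,260],t[165,290],s[200,165],s[163,165],s[185,300])
# stage plate: darker than bench, value mask
k=4;x0,y0=235,90
c=cv2.resize(t[y0:205,x0:395],None,fx=k,fy=k,interpolation=cv2.INTER_CUBIC)
h=cv2.cvtColor(c,cv2.COLOR_BGR2HSV);b=c.astype(int)
m=((b[...,0]-b[...,1])<9).astype(np.uint8)*255   # bench is bluish
m=cv2.morphologyEx(m,cv2.MORPH_CLOSE,np.ones((9,9)));m=cv2.morphologyEx(m,cv2.MORPH_OPEN,np.ones((25,25)))
cv2.imwrite("pics/m.png",m)
for side in("L","R","B"):
    P=[]
    if side!="B":
        for r in range(80,380,5):
            xs=np.where(m[r])[0]
            if len(xs): e=xs[0] if side=="L" else xs[-1]; P.append((e,r))
    else:
        for q in list(range(90,240,5))+list(range(340,540,5)):
            ys=np.where(m[:,q])[0]
            if len(ys): P.append((q,ys[-1]))
    W=np.array([plane("top",(u+.5)/k-.5+x0,(v+.5)/k-.5+y0,.012) for u,v in P],np.float32)
    vx,vy,cx,cy=cv2.fitLine(W,cv2.DIST_HUBER,0,.01,.01).ravel()
    print(side,"dir deg",np.degrees(np.arctan2(vy,vx)),"at",cx,cy)
print("funnel scene")
blobs("scene",s,(0,0,170),(180,120,255),(130,150,200,205),.158)
print("handle scene");blobs("scene",s,(0,0,0),(180,255,50),(200,145,225,180),.095,8)
print("vialcap scene");blobs("scene",s,(0,0,0),(180,255,45),(308,245,335,272),.075,8)
for n,im,z in(("scene",s,.066),):
    blobs(n,im,(0,0,110),(30,70,255),(370,225,410,270),z)
# rim of round pot
g=cv2.GaussianBlur(cv2.cvtColor(t,cv2.COLOR_BGR2GRAY)[115:170,270:325],(0,0),.6);g=cv2.resize(g,None,fx=6,fy=6,interpolation=cv2.INTER_CUBIC)
C=cv2.HoughCircles(g,cv2.HOUGH_GRADIENT,1.5,20,param1=80,param2=25,minRadius=70,maxRadius=110)
for u,v,r in C[0][:4]:
    p=((u+.5)/6-.5+270,(v+.5)/6-.5+115);print("pot",p,r/6,"mm",plane("top",*p,.122))
E
```

```text
[101  95  85] [100  93  84] [143 128 123] [154 143 134] [60 59 60] [142 146 147] [110 101  98]
L dir deg -1.9246966 at 0.68930984 0.07120021
R dir deg -2.1142168 at 0.6913651 -0.3152646
B dir deg 87.99479 at 0.54695684 -0.18218513
funnel scene
handle scene
scene area 134.6 circ [211.875 163.   ] 10.03 cent [211.7517 163.0401] xy [ 0.5224 -0.092 ] [ 0.5227 -0.0922]
vialcap scene
scene area 118.3 circ [321.4649 256.3902] 6.66 cent [321.4451 256.2569] xy [0.5878 0.2473] [0.5875 0.2471]
pot (np.float32(292.20834), np.float32(143.95833)) 12.766666 mm [ 0.6718 -0.0464]
pot (np.float32(293.20834), np.float32(140.45833)) 15.616666 mm [ 0.6816 -0.0494]
pot (np.float32(294.95834), np.float32(137.20833)) 14.941667 mm [ 0.6906 -0.0543]
```

Yaw is about -2.0°, funnel (0.6497,-0.1218), handle (0.508,-0.100), giving carrier≈0.052, saddle≈0.102. The handle targets are (0.468,-0.1705) for the round pot and (0.532,-0.063) for the square pot.

```bash
cat >> h.py <<'E'
from scipy.spatial.transform import Rotation as Ro
def go(p,yaw=None):
    s=robot.sense();R=Ro.from_rotvec(s["tool_rot"]).as_matrix()
    d=R.T@(np.array(p)-s["ee_pos"])*1000
    cur=np.degrees(np.arctan2(R[1,1],R[0,1]))
    print("t",s["t"],"tcp",s["ee_pos"],"yaw_y",cur,"delta",d,"turn",None if yaw is None else -np.radians(yaw-cur),"F",s["force"],"w",s["gripper_width"],s["finger_force"])
E
python3 -c "
from h import *
go((.5077,-.0997,.18),88)"
```

```text
t 0.1 tcp [0.2698 0.5632 0.2303] yaw_y 64.39928601485629 delta [-501.0303 -494.903    51.0488] turn -0.41191016486222987 F [0.6444 0.9742 0.7747] w 0.0850766115369112 0.0
```

Call:
step_arm([
  [[-20,-20,0],-0.1,-1],
  [[-60,-60,5],-0.2,-1],
  [[-105,-104,10],-0.3,-1],
  [[-150,-148,15],-0.41,-1],
  [[-195,-192,20],-0.41,-1],
  [[-240,-237,25],-0.41,-1],
  [[-285,-281,30],-0.41,-1],
  [[-330,-326,35],-0.41,-1],
  [[-375,-370,40],-0.41,-1],
  [[-420,-415,45],-0.41,-1],
  [[-465,-460,50],-0.41,-1],
  [[-490,-484,51],-0.41,-1],
], squeeze=40)

```text
t: 1.6
ee_pos: [0.5028, -0.0872, 0.1797]
tool_rot: [-0.061, -3.14, -0.0]
force: [0.7, 0.7, 1.4]
gripper_width: 0.0855
finger_force: 0.0
```

```bash
python3 -c "
from h import *
go((.5077,-.0997,.069),88)"
```

```text
t 1.6 tcp [ 0.5028 -0.0872  0.1797] yaw_y 87.78238093511101 delta [ -5.4423 -12.3145 110.6715] turn -0.0037981691974241136 F [0.7371 0.6949 1.4026] w 0.08551820337597442 0.0
```

Call:
step_arm([
  [[-5,-12,20],0,-1],
  [[-5,-12,60],0,-1],
  [[-5,-12,95],0,-1],
  [[-5,-12,110],0,-1],
  [[-5,-12,110],0,-1],
  [[-5,-12,110],0,1],
  [[-5,-12,110],0,1],
  [[-5,-12,110],0,1],
  [[-5,-12,110],0,1],
  [[-5,-12,110],0,1],
  [[-5,-12,110],0,1],
], squeeze=40)

```text
t: 2.98
ee_pos: [0.5083, -0.0973, 0.0716]
tool_rot: [0.058, 3.139, -0.002]
force: [-1.1, -0.8, 5.6]
gripper_width: 0.0209
finger_force: 38.9
```

```bash
python3 -c "
from h import *
go((.4679,-.1705,.069),88)"
```

```text
t 2.975 tcp [ 0.5083 -0.0973  0.0716] yaw_y 87.88904580506956 delta [ 37.7057 -74.6512   2.6283] turn -0.0019365160204358293 F [-1.1168 -0.7505  5.6169] w 0.020872680351774364 38.86016070842743
```

Call:
step_arm([
  [[5,-10,0],0,1],
  [[11,-22,0],0,1],
  [[18,-36,0],0,1],
  [[25,-50,0],0,1],
  [[31,-62,0],0,1],
  [[36,-71,0],0,1],
  [[37.5,-74,0],0,1],
  [[37.5,-74,0],0,1],
  [[37.5,-74,0],0,1],
])

```text
t: 4.1
ee_pos: [0.4679, -0.1706, 0.0716]
tool_rot: [0.058, 3.139, -0.003]
force: [-0.6, -1.4, 6.2]
gripper_width: 0.0207
finger_force: 39.5
```

```bash
python3 -c "
from h import *
go((.4679,-.1705,.069),88)
t=imaging.read_camera('top');cv2.imwrite('pics/top1.png',t);cv2.imwrite('pics/scene1.png',imaging.read_camera('scene'))
cv2.imwrite('pics/top1c.png',cv2.resize(t[85:245,235:395],(600,600),interpolation=cv2.INTER_CUBIC))"
```

```text
t 4.1 tcp [ 0.4679 -0.1706  0.0716] yaw_y 87.8761765411724 delta [0.0495 0.0884 2.5602] turn -0.002161127047749284 F [-0.6379 -1.4465  6.159 ] w 0.020699601270059174 39.5129656791687
```

View pics/top1c.png

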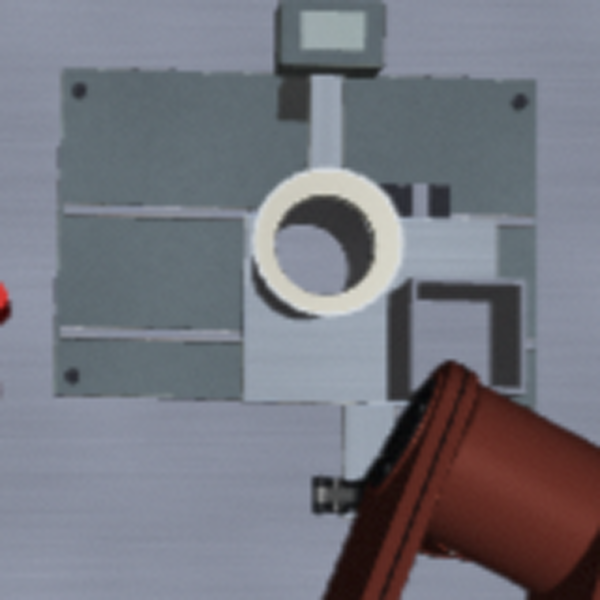

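The picture shows the round pot below the funnel at crop (325,243) and the square pot at crop (467,334). Now I release, lift and measure accurately.

Call:
step_arm([
  [[0,0,0],0,-1],
  [[0,0,0],0,-1],
  [[0,0,0],0,-1],
  [[0,0,-10],0,-1],
  [[0,0,-50],0,-1],
  [[0,0,-100],0,-1],
  [[0,20,-115],0,-1],
  [[0,60,-120],0,-1],
  [[0,120,-120],0,-1],
  [[0,180,-120],0,-1],
  [[0,240,-120],0,-1],
  [[0,260,-120],0,-1],
])

```text
t: 5.7
ee_pos: [0.4755, 0.0942, 0.1899]
tool_rot: [-0.052, -3.14, -0.001]
force: [0.5, -0.4, -0.7]
gripper_width: 0.0854
finger_force: 0.0
```

```bash
python3 - <<'E'
from h import *
go((.587,.2455,.16),88)
t=imaging.read_camera('top');s=imaging.read_camera('scene')
cv2.imwrite('pics/top2.png',t);cv2.imwrite('pics/scene2.png',s)
blobs("top",t,(0,0,0),(180,255,40),(317,205,350,240),.102,8)
def w(st): 
    a=np.radians(-2);return np.array([.6497,-.1218])+np.array([[np.cos(a),-np.sin(a)],[np.sin(a),np.cos(a)]])@st
e=[]
for n,im in(("top",t),("scene",s)):
    o=im.copy()
    def poly(st,z,col):
        p=np.array([proj(n,[*w(q),z]) for q in st]); cv2.polylines(o,[np.round(p*16).astype(int)],True,col,1,cv2.LINE_AA,4)
    th=np.linspace(0,2*np.pi,60)
    ci=lambda r:np.c_[r*np.cos(th),r*np.sin(th)]
    sq=lambda h:np.array([[-.06+h*a,-.11+h*b] for a,b in((1,1),(1,-1),(-1,-1),(-1,1))])
    poly(ci(.036),.041,(0,255,0));poly(ci(.054),.158,(0,0,255));poly(sq(.042),.122,(255,0,0));poly(ci(.043),.122,(0,255,255));poly(ci(.011)+[-.18,-.055],.102,(255,0,255))
    b=o[95:245,240:390] if n=="top" else o[120:270,100:250]
    a=im[95:245,240:390] if n=="top" else im[120:270,100:250]
    e.append(np.hstack([cv2.resize(q,(300,300),interpolation=cv2.INTER_CUBIC) for q in(a,b)]))
cv2.imwrite('pics/chk.png',np.vstack(e))
E
```

```text
t 5.7 tcp [0.4755 0.0942 0.1899] yaw_y 88.1179488610892 delta [-106.4748  154.8498   29.9352] turn 0.002058595974984029 F [ 0.5029 -0.3505 -0.7226] w 0.08543348391211292 0.0
top area 50.8 circ [335.375 217.5  ] 5.01 cent [335.2663 217.6314] xy [ 0.4688 -0.164 ] [ 0.4685 -0.1637]
```

View pics/chk.png

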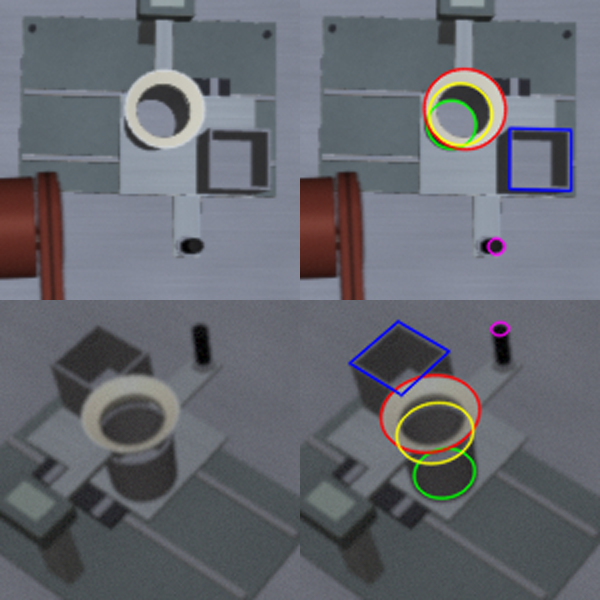

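Overlay agrees to within about 1–2 px. I'll check the square rim's edges (crop 212–269, 128–190) with intensity profiles to settle the offset.

```bash
python3 - <<'E'
from h import *
a=np.radians(-2);R=np.array([[np.cos(a),-np.sin(a)],[np.sin(a),np.cos(a)]]);w=lambda st:np.array([.6497,-.1218])+R@np.array(st)
# profile along stage axes at rim height through pot centre lines (average over +-15mm)
for n in("top","scene"):
    g=cv2.cvtColor(cv2.imread(f'pics/{n}2.png'),cv2.COLOR_BGR2GRAY).astype(np.float32)
    for ax in(0,1):
        o=np.arange(-52,53,2.)
        acc=0
        for l in np.arange(-20,21,4.):
            P=np.array([proj(n,[*w([-.06+(d if ax==0 else l)/1000,-.11+(l if ax==0 else d)/1000]),.122]) for d in o],np.float32)
            acc=acc+cv2.remap(g,P[None,:,0],P[None,:,1],cv2.INTER_CUBIC)[0]
        print(n,"xy"[ax]);print(" ".join(f"{int(d)}:{v/11:.0f}" for d,v in zip(o,acc)if abs(d)>26))
E
```

```text
top x
-52:129 -50:117 -48:84 -46:54 -44:48 -42:73 -40:111 -38:129 -36:128 -34:122 -32:121 -30:120 -28:120 28:58 30:47 32:46 34:47 36:49 38:73 40:110 42:133 44:145 46:149 48:151 50:153 52:153
top y
-52:134 -50:129 -48:115 -46:107 -44:110 -42:116 -40:124 -38:102 -36:65 -34:52 -32:48 -30:48 -28:48 28:133 30:133 32:133 34:134 36:134 38:132 40:126 42:101 44:70 46:50 48:48 50:48 52:48
scene x
-52:103 -50:103 -48:102 -46:102 -44:103 -42:102 -40:97 -38:87 -36:73 -34:61 -32:53 -30:51 -28:52 28:52 30:53 32:51 34:53 36:62 38:75 40:85 42:83 44:72 46:60 48:54 50:52 52:51
scene y
-52:102 -50:103 -48:103 -46:103 -44:101 -42:100 -40:94 -38:80 -36:67 -34:54 -32:49 -30:48 -28:48 28:71 30:71 32:73 34:76 36:85 38:97 40:103 42:104 44:101 46:99 48:102 50:106 52:111
```

Offset is under 1 mm. Now the vial.

Call:
step_arm([
  [[-30,44,0],0,-1],
  [[-65,95,5],0,-1],
  [[-95,138,15],0,-1],
  [[-106,155,30],0,-1],
  [[-106,155,30],0,-1],
  [[-106,155,30],0,-1],
])

```text
t: 6.55
ee_pos: [0.5879, 0.2404, 0.1603]
tool_rot: [-0.059, -3.14, 0.001]
force: [-0.3, 0.1, 0.7]
gripper_width: 0.0855
finger_force: 0.0
```

```bash
python3 -c "
from h import *
go((.587,.2455,.042),88)"
```

```text
t 6.55 tcp [0.5879 0.2404 0.1603] yaw_y 87.85793155734659 delta [  1.0339   5.147  118.254 ] turn -0.0024795620874827696 F [-0.2744  0.1368  0.7463] w 0.08546594312170039 0.0
```

Call:
step_arm([
  [[1,5,25],0,-1],
  [[1,5,70],0,-1],
  [[1,5,105],0,-1],
  [[1,5,118],0,-1],
  [[1,5,118],0,-1],
  [[1,5,118],0,1],
  [[1,5,118],0,1],
  [[1,5,118],0,1],
  [[1,5,118],0,1],
  [[1,5,118],0,1],
  [[1,5,118],0,1],
], squeeze=30)

```text
t: 7.92
ee_pos: [0.5882, 0.2468, 0.0432]
tool_rot: [0.058, 3.14, 0.001]
force: [-1.2, -0.4, 5.1]
gripper_width: 0.024
finger_force: 29.2
```

Call:
step_arm([
  [[0,0,-20],0,1],
  [[0,0,-60],0,1],
  [[0,0,-110],0,1],
  [[0,0,-160],0,1],
  [[0,0,-187],0,1],
  [[0,0,-187],0,1],
])

```text
t: 8.68
ee_pos: [0.5891, 0.2471, 0.2333]
tool_rot: [0.058, 3.135, 0.003]
force: [0.1, 0.3, -0.9]
gripper_width: 0.0237
finger_force: 29.5
```

```bash
python3 -c "
from h import *
go((.6497,-.1215,.23),88)"
```

```text
t 8.675 tcp [0.5891 0.2471 0.2333] yaw_y 87.89830072977966 delta [ -74.0193 -366.0979    3.0662] turn -0.0017749871122202956 F [ 0.1199  0.2826 -0.9299] w 0.02374703096995771 29.468875229358673
```

Call:
step_arm([
  [[-5,-20,0],0,1],
  [[-13,-62,0],0,1],
  [[-23,-112,0],0,1],
  [[-33,-162,0],0,1],
  [[-43,-212,0],0,1],
  [[-53,-262,0],0,1],
  [[-63,-312,0],0,1],
  [[-71,-350,0],0,1],
  [[-74,-366,0],0,1],
  [[-74,-366,0],0,1],
  [[-74,-366,0],0,1],
])

```text
t: 10.05
ee_pos: [0.6476, -0.1206, 0.2286]
tool_rot: [-0.056, -3.14, -0.001]
force: [0.8, 1.3, 0.0]
gripper_width: 0.024
finger_force: 29.5
```

```bash
python3 -c "
from h import *
go((.6497,-.1215,.165),88)
t=imaging.read_camera('top');s=imaging.read_camera('scene')
cv2.imwrite('pics/c3.png',np.hstack([cv2.resize(t[90:240,245:395],(395,395)),cv2.resize(s[100:250,90:240],(395,395))]))"
```

```text
t 10.05 tcp [ 0.6476 -0.1206  0.2286] yaw_y 87.94844940733132 delta [-2.1984 -0.8641 63.6065] turn -0.0008997275734228409 F [0.8071 1.2757 0.0136] w 0.024011918456977796 29.52986866235733
```

View pics/c3.png

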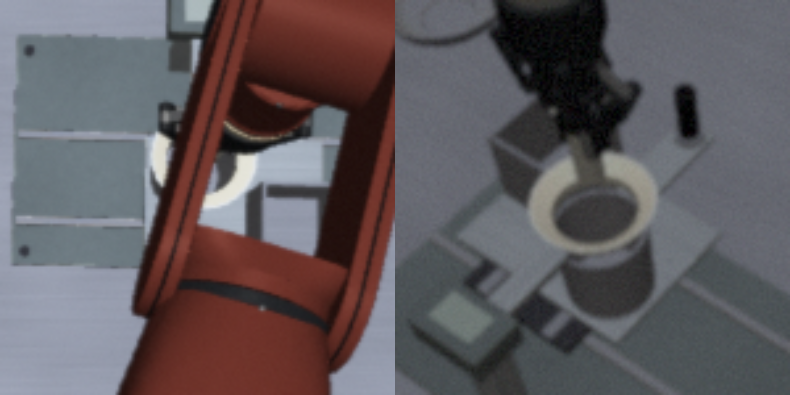

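The vial hangs upright above the funnel mouth (scene crop 588,170). Lowering it and releasing.

Call:
step_arm([
  [[-2,-1,20],0,1],
  [[-2,-1,45],0,1],
  [[-2,-1,63],0,1],
  [[-2,-1,63],0,1],
  [[-2,-1,63],0,1],
  [[-2,-1,63],0,-0.3],
  [[-2,-1,63],0,-0.3],
  [[-2,-1,63],0,-0.3],
  [[-2,-1,63],0,-0.3],
  [[-2,-1,40],0,-0.3],
  [[-2,-1,0],0,-0.3],
  [[-2,-1,-10],0,-1],
])

```text
t: 11.65
ee_pos: [0.6516, -0.1235, 0.243]
tool_rot: [0.058, 3.136, -0.003]
force: [0.4, 0.0, -1.4]
gripper_width: 0.0719
finger_force: 0.0
```

```bash
python3 -c "
from h import *
go((.532,-.063,.235),88);go((.5312,-.0631,.0),88)
print(.4675,.3552)"
```

```text
t 11.65 tcp [ 0.6516 -0.1235  0.243 ] yaw_y 87.89178831575549 delta [121.7998  56.0525   7.2912] turn -0.0018886501791951528 F [ 0.407   0.0428 -1.4179] w 0.07185972013338202 0.0
t 11.65 tcp [ 0.6516 -0.1235  0.243 ] yaw_y 87.89178831575549 delta [123.887   56.2768 242.2832] turn -0.0018886501791951528 F [ 0.407   0.0428 -1.4179] w 0.07185972013338202 0.0
0.4675 0.3552
```

Call:
step_arm([
  [[20,-6,0],0,-1],
  [[60,-18,0],0,-1],
  [[110,-33,0],0,-1],
  [[155,-46,10],0,-1],
  [[178,-53,35],0,-1],
  [[181,-53,60],0,-1],
  [[181,-53,60],0,-1],
  [[181,-53,60],0,-1],
])

```text
t: 12.65
ee_pos: [0.4677, -0.1694, 0.1799]
tool_rot: [0.058, 3.14, -0.0]
force: [-0.4, -0.7, 0.2]
gripper_width: 0.0855
finger_force: 0.0
```

```bash
python3 - <<'E'
from h import *
go((.468,-.1705,.068),88)
t=imaging.read_camera('top');s=imaging.read_camera('scene')
cv2.imwrite('pics/c4.png',np.hstack([cv2.resize(t[110:190,280:360],(395,395),interpolation=cv2.INTER_CUBIC),cv2.resize(s[120:250,110:240],(395,395),interpolation=cv2.INTER_CUBIC)]))
E
```

```text
t 12.65 tcp [ 0.4677 -0.1694  0.1799] yaw_y 87.90197537688019 delta [ -0.2506  -1.049  111.9416] turn -0.0017108524214672807 F [-0.4198 -0.7003  0.1583] w 0.08553420290804141 0.0
```

View pics/c4.png

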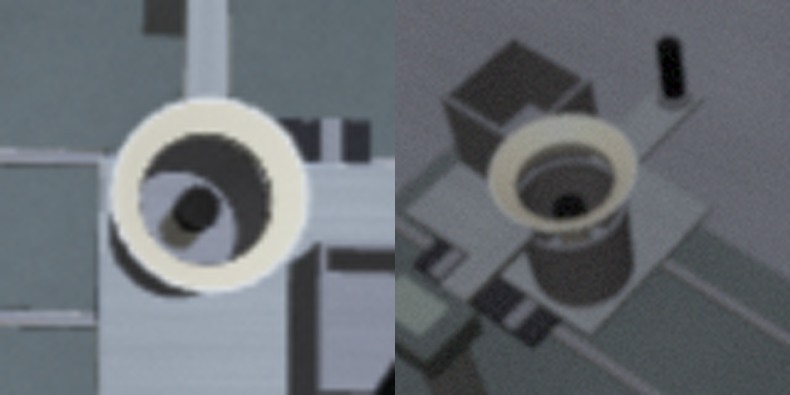

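The vial stands in the round pot, with its cap visible through the funnel at crop (197,210). Gripping the handle.

Call:
step_arm([
  [[0,-1,20],0,-1],
  [[0,-1,60],0,-1],
  [[0,-1,98],0,-1],
  [[0,-1,112],0,-1],
  [[0,-1,112],0,-1],
  [[0,-1,112],0,1],
  [[0,-1,112],0,1],
  [[0,-1,112],0,1],
  [[0,-1,112],0,1],
  [[0,-1,112],0,1],
  [[0,-1,112],0,1],
], squeeze=40)

```text
t: 14.12
ee_pos: [0.4675, -0.1706, 0.068]
tool_rot: [0.058, 3.14, -0.001]
force: [-1.4, 0.9, 6.1]
gripper_width: 0.0204
finger_force: 38.9
```

```bash
python3 -c "
from h import *
go((.5314,-.0631,.07),88)"
```

```text
t 14.125 tcp [ 0.4675 -0.1706  0.068 ] yaw_y 87.89491512712405 delta [-59.8759 109.7504  -1.973 ] turn -0.0018340770257249932 F [-1.3726  0.9462  6.0968] w 0.020417164351423166 38.94391715526581
```

Call:
step_arm([
  [[-3,6,0],0,1],
  [[-10,18,0],0,1],
  [[-17.5,32,0],0,1],
  [[-25,46,0],0,1],
  [[-33,60,0],0,1],
  [[-40.5,74,0],0,1],
  [[-48,88,0],0,1],
  [[-54.5,100,0],0,1],
  [[-58.5,107,0],0,1],
  [[-59.8,109.5,0],0,1],
  [[-59.8,109.5,0],0,1],
  [[-59.8,109.5,0],0,1],
])

```text
t: 15.62
ee_pos: [0.5317, -0.0631, 0.0681]
tool_rot: [0.058, 3.14, -0.0]
force: [0.1, 0.4, 5.5]
gripper_width: 0.0209
finger_force: 39.2
```

```bash
python3 -c "
from h import *
go((.5314,-.0631,.07),88)"
```

```text
t 15.625 tcp [ 0.5317 -0.0631  0.0681] yaw_y 87.89587683689376 delta [ 0.2584  0.0037 -1.9105] turn -0.0018172920237949283 F [0.0722 0.4022 5.4934] w 0.020875887907733322 39.23922300338745
```

Call:
step_arm([
  [[0,0,0],0,-1],
  [[0,0,0],0,-1],
  [[0,0,0],0,-1],
  [[0,0,-10],0,-1],
  [[0,0,-50],0,-1],
  [[0,0,-100],0,-1],
  [[8,20,-118],0,-1],
  [[16,65,-122],0,-1],
  [[26,120,-122],0,-1],
  [[36,175,-122],0,-1],
  [[46,230,-122],0,-1],
  [[50,255,-122],0,-1],
])

```text
t: 17.12
ee_pos: [0.4897, 0.1963, 0.1902]
tool_rot: [0.054, 3.14, 0.001]
force: [-0.5, -0.2, -0.7]
gripper_width: 0.0854
finger_force: 0.0
```

```bash
python3 - <<'E'
from h import *
go((.4675,.3552,.14),88)
t=imaging.read_camera('top');s=imaging.read_camera('scene')
cv2.imwrite('pics/top5.png',t);cv2.imwrite('pics/scene5.png',s)
a=np.radians(-2);R=np.array([[np.cos(a),-np.sin(a)],[np.sin(a),np.cos(a)]]);w=lambda st:np.array([.6497,-.1218])+R@np.array(st)
# round pot rim should now be at stage (.06,.11); draw on the picture
o=[]
for n,im,b in(("top",t,(235,85,385,235)),("scene",s,(100,120,250,270))):
    d=im.copy();th=np.linspace(0,6.28,60)
    for r,z,c in((.039,.122,(0,255,255)),(.036,.041,(0,255,0))):
        p=np.array([proj(n,[*w([.06+r*np.cos(q),.11+r*np.sin(q)]),z]) for q in th]);cv2.polylines(d,[np.round(p*16).astype(int)],True,c,1,cv2.LINE_AA,4)
    p=np.array([proj(n,[*w([.042*i,.042*j]),.122]) for i,j in((1,1),(1,-1),(-1,-1),(-1,1))]);cv2.polylines(d,[np.round(p*16).astype(int)],True,(255,0,0),1,cv2.LINE_AA,4)
    f=lambda q:cv2.resize(q[b[1]:b[3],b[0]:b[2]],(300,300),interpolation=cv2.INTER_CUBIC)
    o.append(np.hstack([f(im),f(d)]))
cv2.imwrite('pics/chk5.png',np.vstack(o))
E
```

```text
t 17.125 tcp [0.4897 0.1963 0.1902] yaw_y 88.03528607481528 delta [ 27.6581 158.0367  50.308 ] turn 0.0006158581856315989 F [-0.4828 -0.1826 -0.7022] w 0.0854016246795485 0.0
```

View pics/chk5.png

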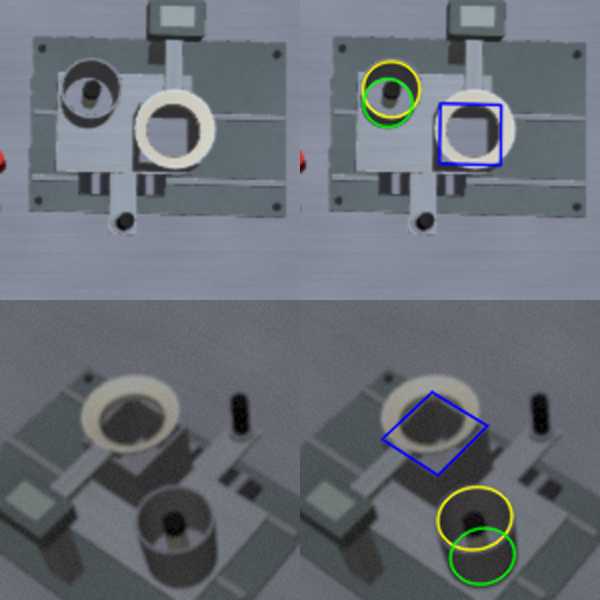

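The square pot (blue outline) sits centred in the funnel and the round pot with the vial at top crop (90,90) matches its outline. Now the jar.

Call:
step_arm([
  [[5,20,0],0,-1],
  [[14,65,0],0,-1],
  [[23,115,10],0,-1],
  [[27,148,30],0,-1],
  [[27.5,158,50],0,-1],
  [[27.5,158,50],0,-1],
  [[27.5,158,50],0,-1],
])

```text
t: 18.1
ee_pos: [0.4693, 0.3512, 0.1397]
tool_rot: [0.06, 3.141, -0.001]
force: [0.0, 0.5, 0.1]
gripper_width: 0.0853
finger_force: 0.0
```

```bash
python3 -c "
from h import *
go((.4675,.3552,.032),88)"
```

```text
t 18.1 tcp [0.4693 0.3512 0.1397] yaw_y 87.8193606713035 delta [  2.0243   3.9827 107.7029] turn -0.0031527510443462095 F [0.0136 0.5438 0.1239] w 0.08534412119793106 0.0
```

Call:
step_arm([
  [[2,4,10],0,-1],
  [[2,4,45],0,-1],
  [[2,4,85],0,-1],
  [[2,4,105],0,-1],
  [[2,4,108],0,-1],
  [[2,4,108],0,-1],
  [[2,4,108],0,1],
  [[2,4,108],0,1],
  [[2,4,108],0,1],
  [[2,4,108],0,1],
  [[2,4,108],0,1],
], squeeze=35)

```text
t: 19.48
ee_pos: [0.4676, 0.3569, 0.0326]
tool_rot: [0.058, 3.14, 0.001]
force: [-0.7, -2.6, 6.2]
gripper_width: 0.0461
finger_force: 35.4
```

Call:
step_arm([
  [[0,0,-20],0,1],
  [[0,0,-60],0,1],
  [[0,0,-110],0,1],
  [[0,0,-160],0,1],
  [[0,0,-195],0,1],
  [[0,0,-200],0,1],
  [[0,0,-200],0,1],
])

```text
t: 20.35
ee_pos: [0.4665, 0.3565, 0.2311]
tool_rot: [-0.058, -3.141, 0.0]
force: [-0.6, 0.2, -0.3]
gripper_width: 0.046
finger_force: 36.1
```

```bash
python3 -c "
from h import *
go((.6497,-.1215,.23),88)"
```

```text
t 20.35 tcp [0.4665 0.3565 0.2311] yaw_y 87.89705280282259 delta [-200.6177 -470.9204    1.0908] turn -0.0017967675464456924 F [-0.5712  0.1693 -0.2756] w 0.04603530670883714 36.09364628791809
```

Call:
step_arm([
  [[-8,-19,0],0,1],
  [[-25,-59,0],0,1],
  [[-45,-105,0],0,1],
  [[-65,-152,0],0,1],
  [[-85,-199,0],0,1],
  [[-105,-246,0],0,1],
  [[-125,-293,0],0,1],
  [[-145,-340,0],0,1],
  [[-165,-387,0],0,1],
  [[-183,-430,0],0,1],
  [[-195,-458,0],0,1],
  [[-200,-470,0],0,1],
])

```text
t: 21.85
ee_pos: [0.6483, -0.123, 0.229]
tool_rot: [-0.062, -3.137, -0.001]
force: [0.5, 0.9, -1.0]
gripper_width: 0.0463
finger_force: 36.2
```

Call:
step_arm([
  [[0,0,0],0,1],
  [[0,0,0],0,1],
  [[0,0,0],0,1],
])

```text
t: 22.22
ee_pos: [0.6492, -0.1192, 0.2314]
tool_rot: [-0.055, -3.141, -0.0]
force: [0.0, 0.1, -1.3]
gripper_width: 0.046
finger_force: 36.2
```

```bash
python3 -c "
from h import *
go((.6497,-.1215,.163),88)"
```

```text
t 22.225 tcp [ 0.6492 -0.1192  0.2314] yaw_y 87.98196252663708 delta [-0.5698 -2.3434 68.4248] turn -0.000314813298923791 F [ 0.0284  0.1466 -1.3084] w 0.046009336716770176 36.19056522846222
```

Call:
step_arm([
  [[-0.5,-2,15],0,1],
  [[-0.5,-2,40],0,1],
  [[-0.5,-2,60],0,1],
  [[-0.5,-2,68],0,1],
  [[-0.5,-2,68],0,1],
  [[-0.5,-2,68],0,1],
  [[-0.5,-2,68],0,-0.6],
  [[-0.5,-2,68],0,-0.6],
  [[-0.5,-2,68],0,-0.6],
  [[-0.5,-2,68],0,-0.6],
  [[-0.5,-2,40],0,-0.6],
  [[-0.5,-2,-10],0,-0.6],
])

```text
t: 23.72
ee_pos: [0.6482, -0.122, 0.2391]
tool_rot: [-0.058, -3.135, -0.003]
force: [0.5, -0.2, 0.5]
gripper_width: 0.0684
finger_force: 0.0
```

Call:
step_arm([
  [[10,20,0],0,-1],
  [[25,60,0],0,-1],
  [[45,110,0],0,-1],
  [[65,160,0],0,-1],
  [[85,210,0],0,-1],
  [[95,230,0],0,-1],
  [[95,230,0],0,-1],
])

```text
t: 24.6
ee_pos: [0.5626, 0.112, 0.241]
tool_rot: [-0.054, -3.141, 0.001]
force: [0.5, -0.2, 0.4]
gripper_width: 0.0859
finger_force: 0.0
```

```bash
python3 - <<'E'
from h import *
go((.5,.1,.2))
t=imaging.read_camera('top');s=imaging.read_camera('scene')
cv2.imwrite('pics/c6.png',np.hstack([cv2.resize(t[85:245,130:390],(650,400),interpolation=cv2.INTER_CUBIC)[:,:],]))
A=cv2.resize(t[85:245,130:390],(395,300),interpolation=cv2.INTER_CUBIC);B=cv2.resize(s[140:320,100:420],(395,300),interpolation=cv2.INTER_CUBIC)
C=cv2.resize(t[110:190,260:360],(395,300),interpolation=cv2.INTER_CUBIC);D=cv2.resize(s[150:260,110:250],(395,300),interpolation=cv2.INTER_CUBIC)
cv2.imwrite('pics/c6.png',np.clip(1.4*np.vstack([np.hstack([A,B]),np.hstack([C,D])]),0,255))
E
```

```text
t 24.6 tcp [0.5626 0.112  0.241 ] yaw_y 88.04509363730082 delta [ 62.1656 -14.1535  41.0159] turn None F [ 0.4961 -0.1599  0.3892] w 0.08585790472927007 0.0[ WARN:0@2.108] global loadsave.cpp:1063 imwrite_ Unsupported depth image for selected encoder is fallbacked to CV_8U.
```

View pics/c6.png

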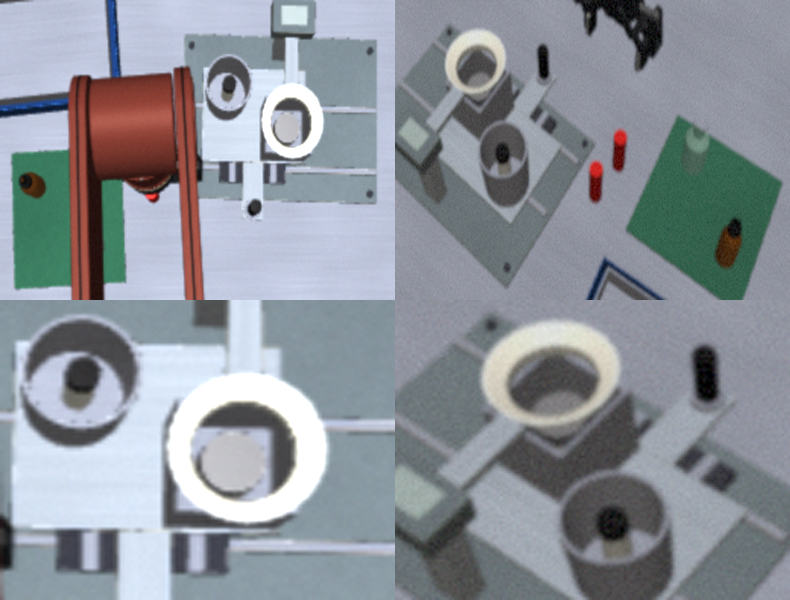

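The jar lies in the square pot under the funnel (crop 235,460), the vial stands in the round pot (80,375), and the dropper and stoppered bottles are still standing. The robot touches nothing, so I'm handing in.

```bash
python3 -c "
from cell import robot
print(robot.sign_off())"
```

```text
the job is handed in; nothing more can be done
None
```

The job is handed in at about 25 s: the vial is in the round pot, the jar is in the square pot, the carrier stands with the square pot under the funnel, and the dropper and stoppered bottles were left standing.

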